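# Return mixed stock to its trays

## Task

Put the five loose pieces of stock on the bench back into the open cardboard trays, each with its own kind: the two large brown bottles with the large bottles, the two small ones with the small bottles and the carton with the cartons, whichever places the trays stand in. Stand each upright on the floor of its tray's empty front row, the carton turned the same way as the cartons behind it; set them down gently (the bottles are glass), tip nothing over and do not bump the trays or the stock in them. Leave the roll of tape and the marker pen where they are, and let go of everything at the end.

Things in the scene. Friction and masses are not known exactly. Their poses are not given: they have to be found in the camera images.
- large1: Large brown glass medicine bottle with a white paper label and a white ribbed screw cap, loose and upright on the bench, about 350 g. Round body 56 mm in diameter to z = 84 mm, shoulder and neck above, cap 29 mm in diameter from z = 108 to 128 mm (overall height). Origin: centre of the foot; z up. Take it by the cap from above. Belongs in tray_large; same as large2.
- large2: Large brown glass medicine bottle with a white paper label and a white ribbed screw cap, loose and upright on the bench, about 350 g. Round body 56 mm in diameter to z = 84 mm, shoulder and neck above, cap 29 mm in diameter from z = 108 to 128 mm (overall height). Origin: centre of the foot; z up. Take it by the cap from above. Belongs in tray_large; same as large1.
- small1: Small brown glass medicine bottle with a white paper label and a white ribbed screw cap, loose and upright on the bench, about 120 g. Round body 38 mm in diameter to z = 54 mm, shoulder and neck above, cap 25 mm in diameter from z = 69 to 86 mm (overall height). Origin: centre of the foot; z up. Take it by the cap from above. Belongs in tray_small; same as small2.
- small2: Small brown glass medicine bottle with a white paper label and a white ribbed screw cap, loose and upright on the bench, about 120 g. Round body 38 mm in diameter to z = 54 mm, shoulder and neck above, cap 25 mm in diameter from z = 69 to 86 mm (overall height). Origin: centre of the foot; z up. Take it by the cap from above. Belongs in tray_small; same as small1.
- carton: Closed folding carton of white card with a yellow printed band, standing loose and upright on the bench, about 100 g, stiff. 40 mm (its x) by 55 mm (its y), 105 mm high. Origin: centre of the underside; z up. Turned by up to 0.5 rad at the start. Belongs in tray_carton, its y (55 mm side) along the tray's y.
- tray_large: Fixed open cardboard tray for large bottles, turned up to 0.2 rad. Origin: on the bench under the centre of the empty front row (robot's side at yaw 0), 80 (x) x 172 (y) mm clear, floor 4 mm thick, walls 26 mm high, 3-4 mm thick. Behind it at +x the packed, unmoving full row: three large bottles 57 mm apart along y at x = 72 mm, tops at z = 132 mm; walls there 62 mm high. The trays swap places.
- tray_small: Fixed open cardboard tray for small bottles, turned up to 0.2 rad. Origin: on the bench under the centre of the empty front row (robot's side at yaw 0), 62 (x) x 172 (y) mm clear, floor 4 mm thick, walls 26 mm high, 3-4 mm thick. Behind it at +x the packed, unmoving full row: four small bottles 43 mm apart along y at x = 54 mm, tops at z = 90 mm; walls there 50 mm high. The trays swap places.
- tray_carton: Fixed open cardboard tray for cartons, turned up to 0.2 rad. Origin: on the bench under the centre of the empty front row (robot's side at yaw 0), 64 (x) x 172 (y) mm clear, floor 4 mm thick, walls 26 mm high, 3-4 mm thick. Behind it at +x the packed, unmoving full row: three cartons 57 mm apart along y at x = 56 mm, tops at z = 109 mm; walls there 62 mm high. The trays swap places.
- tape: Bystander: roll of brown packing tape lying flat on the bench beside the work, 92 mm across, hole 76 mm, 48 mm high. Origin: centre of the underside. To be left alone.
- marker: Bystander: marker pen with a white barrel and black cap lying on the bench, 125 mm long along its x, about 16 mm thick. Origin: centre of the underside. To be left alone.
Mind the look-alikes: they are no part of the job. Leave any purple look-alike of the small1 alone.

How it is judged:
At the end, for the whole second after the job is handed in: Each of the five stands in the empty front row of its own kind's tray, foot on the floor within 5 mm, upright within 0.1 rad, released and at rest; the carton within 0.26 rad of square with the row; tape and marker within 30 mm of where they were (x of large1 in the frame of tray_large between -0.03 and 0.03 m and y of large1 in the frame of tray_large between -0.08 and 0.08 m and z of each of large1, large2 in the frame of tray_large below 0.009 m and angle between each of large1, large2, small1, small2, carton's own z axis and vertical below 0.1 rad and linear speed of each of large1, large2, small1, small2, carton below 0.02 m/s and x of large2 in the frame of tray_large between -0.03 and 0.03 m and y of large2 in the frame of tray_large between -0.08 and 0.08 m and x of small1 in the frame of tray_small between -0.026 and 0.026 m and y of small1 in the frame of tray_small between -0.08 and 0.08 m and z of each of small1, small2 in the frame of tray_small below 0.009 m and x of small2 in the frame of tray_small between -0.026 and 0.026 m and y of small2 in the frame of tray_small between -0.08 and 0.08 m and x of carton in the frame of tray_carton between -0.026 and 0.026 m and y of carton in the frame of tray_carton between -0.08 and 0.08 m and z of carton in the frame of tray_carton below 0.009 m and angle between the y axis of carton and the y axis of tray_carton, either way round below 0.26 rad and distance of each of tape, marker from where it was at the start of the episode below 0.03 m); the robot touches nothing.
It fails at once if a piece of stock is knocked or laid over (more than 1.2 rad) (angle between any of large1, large2, small1, small2, carton's own z axis and vertical above 1.2 rad).
It fails at once if a piece of stock is dropped or slammed into its tray (faster than 0.4 m/s within the last 16 mm above the tray floor) ((z of large1 in the frame of tray_large below 0.02 m and x of large1 in the frame of tray_large between -0.04 and 0.04 m and y of large1 in the frame of tray_large between -0.086 and 0.086 m and linear speed of large1 above 0.4 m/s) or (z of large2 in the frame of tray_large below 0.02 m and x of large2 in the frame of tray_large between -0.04 and 0.04 m and y of large2 in the frame of tray_large between -0.086 and 0.086 m and linear speed of large2 above 0.4 m/s) or (z of small1 in the frame of tray_small below 0.02 m and x of small1 in the frame of tray_small between -0.04 and 0.04 m and y of small1 in the frame of tray_small between -0.086 and 0.086 m and linear speed of small1 above 0.4 m/s) or (z of small2 in the frame of tray_small below 0.02 m and x of small2 in the frame of tray_small between -0.04 and 0.04 m and y of small2 in the frame of tray_small between -0.086 and 0.086 m and linear speed of small2 above 0.4 m/s) or (z of carton in the frame of tray_carton below 0.02 m and x of carton in the frame of tray_carton between -0.04 and 0.04 m and y of carton in the frame of tray_carton between -0.086 and 0.086 m and linear speed of carton above 0.4 m/s)).
It fails at once if the robot bumps a tray or the stock packed in it (more than 20 N) (contact force between any of the fingers, the arm and tray_large above 20 N or contact force between any of the fingers, the arm and tray_small above 20 N or contact force between any of the fingers, the arm and tray_carton above 20 N).
It fails at once if the tape or the marker is moved more than 30 mm (distance of any of tape, marker from where it was at the start of the episode above 0.03 m).
It also fails if it takes over 120 s, if anything falls off the work surface, if the arm or the gripper's body presses on something with over 40 N, if the wrist force passes 120 N, or if a joint passes its speed limit or range.

## Robot

A 6-joint arm with a two-finger parallel gripper is mounted at the origin on the work surface. World frame = base frame: x ahead of the robot, y to its left, z up, the work surface at z = 0. Lengths are in m, angles in rad, forces in N, time in s.
With the tool pointing down it reaches from about 0.3 to 0.875 m from the base axis. Payload 6.4 kg.
Tool frame: the origin (TCP) lies at the very end of the fingers, on their centre line; the grasp point (between the pads) lies 19 mm behind it; z points along the fingers, y is the line along which they close (so a half turn about z gives the same grasp; the last joint's range is limited). The gripper opens to 85 mm and grips with 20 to 120 N. Pads are 22 mm wide; open, the fingers measure 114 mm over their backs; the gripper's body (76 mm by 85 mm) begins 54 mm behind the grasp point. The pads swing forward as they close: fully open they stand 13 mm farther back than shut.
Start: joints at [-1.435, 0.181, 1.607, -0, 1.354, -0.206], TCP at [0.193, -0.542, 0.231] pointing down, gripper open.
Joint ranges: [-2.99, 2.99], [-0.89, 2.07], [0.3, 2.58], [-1.14, 4.28], [0, 2.63], [-3.12, 3.12]. Speed limits (rad/s): [2.57, 2.57, 3.01, 3.14, 3.14, 3.14].

## Interface

Orientations are given as a unit quaternion [w, x, y, z].
In Python, from bench import * gives the robot as it stands. The module is installed in compiled form; this text tells all that it offers.
- The arm moves only by the tool arm_command, never from a script. Its arguments are lists of equal length, an entry for each row: "dp": the shift along the tool's x, y, z in units of 0.25 m (1.0 is 0.25 m), a list of three; "turn": the turn, a rotation vector about the tool's x, y, z in units of 30 degrees (1.0 is 30 degrees), a list of three; "jaw": the opening, from 0 (shut) to 1 (fully open). A call has 1 to 5 rows; each row is the pose to reach, as a shift and turn from the pose commanded when the call began, along the tool's axes at that moment; what a row does not reach only later rows make up. A row lasts 1/8 s, in which the tool goes at most 62.5 mm and 10.7 degrees, less where a joint would pass 70% of its speed; a pose out of reach is approached as far as the arm can. A call with a number of a shift or a turn outside -1 to 1 is refused whole. A call with a gripper value outside its range is refused whole. The fingers move at their own pace and stop on an object; the grip force is fixed at half the most. Time passes only in rows, so rows that repeat a pose let the fingers close. It gives the time, the measured TCP pose, the force, the opening and the grip force at its end, in the units of the state.
- get_obs(): the state, without advancing time (a new reading comes with each control period).
- camera(name): name is "scene" or "side" or "wrist"; returns the picture (420x560x3 uint8, blue, green, red); there is no depth.
- get_calibration(name): a dict with "camera_matrix" (3x3 intrinsics, pixels), "R" (3x3) and "t" (3): a world point X has camera coordinates R X + t; the wrist camera has in their place "mount" (4x4, takes a point from camera to tool coordinates, whose origin is the TCP and whose axes are the flange's). Camera axes: x right, y down, z forward; pixel columns grow to the right and rows downward; lengths in m; the calibration is good to about 2 mm. The wrist camera is an equidistant fisheye: a pixel r from the principal point sees the ray r / f radians off the axis. A picture is of the moment at which its call begins: read the wrist's pose just before it. get_calibration takes no time and is no camera call.
- hand_in(): hands the job in; it is judged then, once.
The state is a dict: "time_s": time; "q": joint angles; "dq": joint speeds; "joint_efforts": joint torques, N m; "eef_pos": TCP position; "eef_rot": TCP orientation; "wrist_force": force on the tool from outside, world axes, zero at the start; "torque": the same for the moment, N m; "opening": opening from 0.0 (shut) to 1.0 (fully open); "grasp_force": force on a finger pad.
Only numpy, scipy, OpenCV 4.12 (cv2) and the standard library are available. Lean on these libraries where they do the work, as an engineer would, in place of code of your own. Each camera call takes 0.05 s, during which the arm holds its last target. There are 200 camera calls.

## Working session

There is one attempt and no reset: what is moved stays moved. The work goes in short steps, Python scripts to look and compute and a tool call to move; the robot and the scene stay as the last step left them, time stands still between calls to the robot, and variables do not carry over. Pictures are saved under pics/ and viewed, at most 14 in all, crops included, and the job is handed in when it is done.

Besides the shell and the picture viewer there is one more tool, called as name(argument=value, ...), one argument or row to a line, values as JSON. arm_command: Moves the arm, as the interface text tells. Its arguments: {"type":"object","properties":{"dp":{"type":"array"},"turn":{"type":"array"},"jaw":{"type":"array"}},"required":["dp","turn","jaw"]}

```bash
mkdir -p pics; python3 - <<'E'
from bench import *
import cv2
o=get_obs();print(o)
for n in("scene","side","wrist"):
    cv2.imwrite(f"pics/{n}0.png",camera(n));print(n,get_calibration(n))
E
```

```text
{'time_s': 0.0, 'q': array([-1.43529226e+00,  1.81518375e-01,  1.60803946e+00, -2.24536265e-05,
        1.35381333e+00, -2.06280138e-01]), 'dq': array([ 3.35066366e-04, -1.81381132e-04, -2.93176677e-03,  8.39590189e-05,
        5.77362173e-04, -5.91373984e-05]), 'joint_efforts': array([ 1.18860789e-03, -4.44870150e+01, -3.51336873e+01, -2.39319079e-04,
        9.02891537e-03,  1.93218335e-05]), 'eef_pos': array([ 0.19266352, -0.54115443,  0.23038171]), 'eef_rot': array([-8.89084871e-04,  9.85432644e-01,  1.70063850e-01,  2.05078323e-05]), 'wrist_force': array([ 0.75691113,  0.18469564, -0.33601675]), 'torque': array([-0.01161671,  0.00235177,  0.02496803]), 'grasp_force': 0.0, 'opening': 1.0013981432629722}
scene {'camera_matrix': array([[381.53556808,   0.        , 278.08111054],
       [  0.        , 381.53556808, 203.98901496],
       [  0.        ,   0.        ,   1.        ]]), 'R': array([[ 0.50933272,  0.86056162, -0.00372436],
       [ 0.61742759, -0.36843908, -0.69500778],
       [-0.59946923,  0.35169068, -0.71899257]]), 't': array([-0.27323955, -0.28228377,  1.14392812])}

[... 208 characters left out ...]
1313318, -0.01979672],
       [-0.32758009,  0.44877699, -0.83143881],
       [ 0.51866703, -0.65012838, -0.55526354]]), 't': array([0.39595251, 0.19522893, 0.90312623])}
wrist {'camera_matrix': array([[325.1922621 ,   0.        , 272.61618441],
       [  0.        , 325.1922621 , 211.77363028],
       [  0.        ,   0.        ,   1.        ]]), 'mount': array([[ 2.81273394e-04, -9.47465331e-01, -3.19858354e-01,
         8.10872262e-02],
       [ 9.99999903e-01,  1.58353548e-04,  4.10303087e-04,
        -1.74813846e-03],
       [-3.38097245e-04, -3.19858439e-01,  9.47465284e-01,
        -1.44110633e-01],
       [ 0.00000000e+00,  0.00000000e+00,  0.00000000e+00,
         1.00000000e+00]])}
```

View pics/scene0.png

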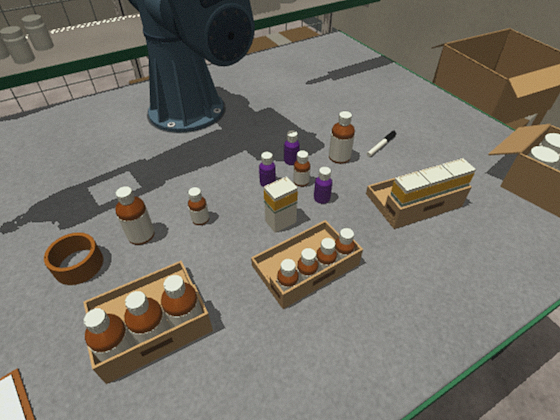

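View pics/side0.png

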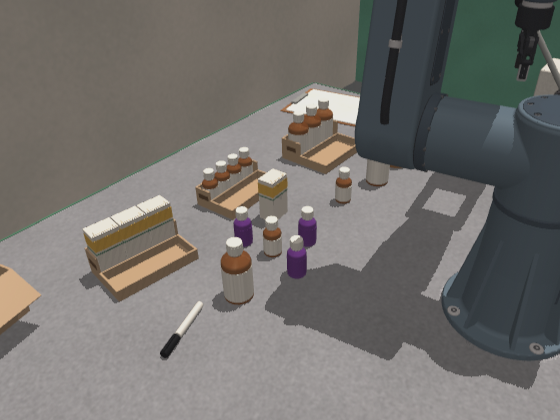

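The scene picture shows large bottles with caps at about (125,193) and (345,118), and small brown ones at (195,193) and (302,158). The second small bottle stands among three purple look-alikes at (267,160), (292,137) and (324,173). The carton top is at (281,187). The trays are large at bottom left, small in the middle and carton at right. The side picture agrees with this.

```bash
cat > h.py <<'E'
from bench import *
import numpy as np, cv2
from scipy.spatial.transform import Rotation as Rn
def pose(o=None):
    o=o or get_obs(); q=o['eef_rot']; return Rn.from_quat([q[1],q[2],q[3],q[0]]).as_matrix(), o['eef_pos']
def cam(n,P=None):
    """ray origin C and camera->world rotation"""
    c=get_calibration(n)
    if n=='wrist':
        R,p=P or pose(); M=c['mount']; return R@M[:3,3]+p, R@M[:3,:3], c['camera_matrix']
    return -c['R'].T@c['t'], c['R'].T, c['camera_matrix']
def ray(n,uv,P=None):
    C,R,K=cam(n,P); d=np.array([(uv[0]-K[0,2])/K[0,0],(uv[1]-K[1,2])/K[1,1]])
    if n=='wrist':
        r=np.hypot(*d); v=np.array([*(d*np.sinc(r/np.pi)),np.cos(r)])
    else: v=np.array([*d,1]); v/=np.linalg.norm(v)
    return C,R@v
def at(n,uv,z,P=None):
    C,d=ray(n,uv,P); return C+d*(z-C[2])/d[2]
def tri(obs):
    """obs: list of (name,uv,P); least squares point and worst ray distance"""
    A=0;b=0;L=[]
    for n,uv,P in obs:
        C,d=ray(n,uv,P); M=np.eye(3)-np.outer(d,d); A=A+M;b=b+M@C; L.append((M,C))
    X=np.linalg.solve(A,b); return X,max(np.linalg.norm(M@(X-C)) for M,C in L)
def proj(n,X,P=None):
    C,R,K=cam(n,P); v=R.T@(np.asarray(X)-C)
    if n=='wrist':
        t=np.arctan2(np.hypot(v[0],v[1]),v[2]); d=v[:2]/np.hypot(v[0],v[1])*t
    else: d=v[:2]/v[2]
    return d*K[0,0]+K[:2,2]
def go(X,yaw=None):
    """tool-axes shift (units) to TCP X, z-turn (units) so that closing line has world yaw"""
    R,p=pose(); y=np.arctan2(R[1,1],R[0,1]); s=f"dp {np.round(R.T@(np.asarray(X)-p)/.25,3)} tcp {np.round(p,4)} closeyaw {y:.3f}"
    if yaw is not None:
        d=(yaw-y+np.pi/2)%np.pi-np.pi/2; s+=f" turnz {-d/np.radians(30):.3f} (sign for tool down)"
    print(s)
E
python3 - <<'E'
from h import *
for k,a,b,z in[("L1",(125,192),(375,140),.128),("L2",(345,118),(235,245),.128),("s1",(195,192),(344,171),.086),("s2",(302,156),(272,222),.086),("pA",(267,158),(307,211),.086),("pB",(292,135),(296,242),.086),("pC",(324,172),(242,213),.086),("carton",(281,187),(273,179),.105),
 ("tape",(74,250),None,.048),("mark",(382,143),(184,328),.016),
 ("TLl",(85,303),None,.026),("TLr",(184,266),(360,148),.026),("TSl",(252,265),(262,208),.026),("TSr",(326,226),None,.026),("TCl",(368,187),(195,245),.026),("TCr",(405,172),None,.026)]:
    print(k,at("scene",a,z).round(3), at("side",b,z).round(3) if b else "",tri([("scene",a,None),("side",b,None)])[0].round(3) if b else '')
go([.42,-.15,.35])
R,p=pose();print(R.round(3))
E
```

```text
L1 [ 0.411 -0.258  0.128] [ 0.407 -0.231  0.128] [ 0.412 -0.254  0.122]
L2 [0.426 0.246 0.128] [0.404 0.264 0.128] [0.414 0.256 0.118]
s1 [ 0.434 -0.135  0.086] [ 0.425 -0.125  0.086] [ 0.429 -0.133  0.081]
s2 [0.449 0.115 0.086] [0.433 0.129 0.086] [0.44  0.121 0.078]
pA [0.414 0.044 0.086] [0.399 0.057 0.086] [0.406 0.048 0.078]
pB [0.37  0.137 0.086] [0.356 0.152 0.086] [0.362 0.144 0.078]
pC [0.518 0.125 0.086] [0.502 0.141 0.086] [0.511 0.132 0.077]
carton [0.528 0.012 0.105] [0.515 0.023 0.105] [0.522 0.015 0.099]
tape [ 0.424 -0.382  0.048]  
mark [0.439 0.374 0.016] [0.422 0.387 0.016] [0.43  0.383 0.007]
TLl [ 0.534 -0.391  0.026]  
TLr [ 0.549 -0.214  0.026] [ 0.509 -0.347  0.026] [ 0.508 -0.246  0.042]
TSl [ 0.612 -0.102  0.026] [0.539 0.038 0.026] [ 0.592 -0.063 -0.041]
TSr [0.605 0.075 0.026]  
TCl [0.558 0.225 0.026] [0.564 0.224 0.026] [0.561 0.225 0.028]
TCr [0.563 0.334 0.026]  
dp [ 1.381 -1.171 -0.476] tcp [ 0.1927 -0.5413  0.2306] closeyaw -1.229
[[ 0.942  0.335 -0.   ]
 [ 0.335 -0.942  0.001]
 [ 0.    -0.001 -1.   ]]
```

arm_command(
  dp=[
    [0.8,-0.44,-0.4],
    [0.8,-0.44,-0.4],
    [0.8,-0.44,-0.4],
    [0.8,-0.44,-0.4],
    [0.8,-0.44,-0.4],
  ],
  turn=[
    [0,0,0.653],
    [0,0,0.653],
    [0,0,0.653],
    [0,0,0.653],
    [0,0,0.653],
  ],
  jaw=[0.6,0.6,0.6,0.6,0.6],
)

```text
time_s: 0.78
eef_pos: [0.347, -0.3692, 0.3338]
eef_rot: [0.002, 1.0, 0.003, 0.001]
wrist_force: [-0.2, 0.3, 0.2]
opening: 0.599
grasp_force: 0.0
```

```bash
python3 - <<'E'
from h import *
go([.5,-.2,.33],np.pi/2)
E
```

```text
dp [ 0.616 -0.673  0.015] tcp [ 0.347  -0.3692  0.3338] closeyaw -1.565 turnz 0.010 (sign for tool down)
```

arm_command(
  dp=[
    [0.612,-0.68,0],
    [0.612,-0.68,0],
    [0.612,-0.68,0],
    [0.612,-0.68,0],
    [0.612,-0.68,0],
  ],
  turn=[
    [0,0,0],
    [0,0,0],
    [0,0,0],
    [0,0,0],
    [0,0,0],
  ],
  jaw=[0.6,0.6,0.6,0.6,0.6],
)

```text
time_s: 1.4
eef_pos: [0.4981, -0.1997, 0.3301]
eef_rot: [-0.001, 1.0, 0.002, -0.001]
wrist_force: [-0.9, -1.1, 0.3]
opening: 0.601
grasp_force: 0.0
```

```bash
cat > snap.py <<'E'
from h import *; import sys,pickle
P=pose(); im=camera('wrist'); n=sys.argv[1]
cv2.imwrite(f'pics/{n}.png',im); pickle.dump(P,open(f'pics/{n}.pkl','wb')); print(P[1])
cv2.imwrite(f'pics/{n}b.png',cv2.resize(im,(800,600),interpolation=cv2.INTER_CUBIC))
E
python3 snap.py w1
```

```text
[ 0.49807274 -0.19966049  0.3301035 ]
```

arm_command(
  dp=[
    [0,-0.98,0],
    [0,-0.98,0],
    [0,-0.98,0],
    [0,-0.98,0],
    [0,-0.98,0],
  ],
  turn=[
    [0,0,0],
    [0,0,0],
    [0,0,0],
    [0,0,0],
    [0,0,0],
  ],
  jaw=[0.6,0.6,0.6,0.6,0.6],
)

```text
time_s: 2.08
eef_pos: [0.4967, 0.0456, 0.331]
eef_rot: [-0.0, 1.0, 0.002, -0.0]
wrist_force: [-0.4, -0.2, 0.4]
opening: 0.603
grasp_force: 0.0
```

```bash
python3 snap.py w2
```

```text
[0.49673005 0.04557055 0.33097864]
```

arm_command(
  dp=[
    [0,-0.6,0],
    [0,-0.6,0],
    [0,-0.6,0],
    [0,-0.6,0],
  ],
  turn=[
    [0,0,0],
    [0,0,0],
    [0,0,0],
    [0,0,0],
  ],
  jaw=[0.6,0.6,0.6,0.6],
)

```text
time_s: 2.62
eef_pos: [0.4979, 0.1928, 0.3307]
eef_rot: [0.0, 1.0, -0.0, -0.0]
wrist_force: [0.3, -0.3, -1.3]
opening: 0.599
grasp_force: 0.0
```

```bash
python3 snap.py w3
```

```text
[0.49785303 0.19282014 0.33070132]
```

View pics/w1b.png

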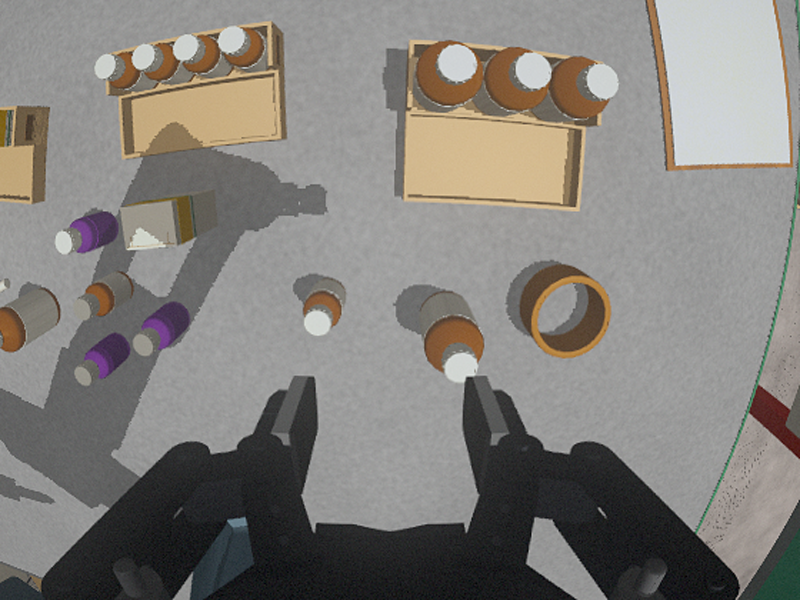

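View pics/w2b.png

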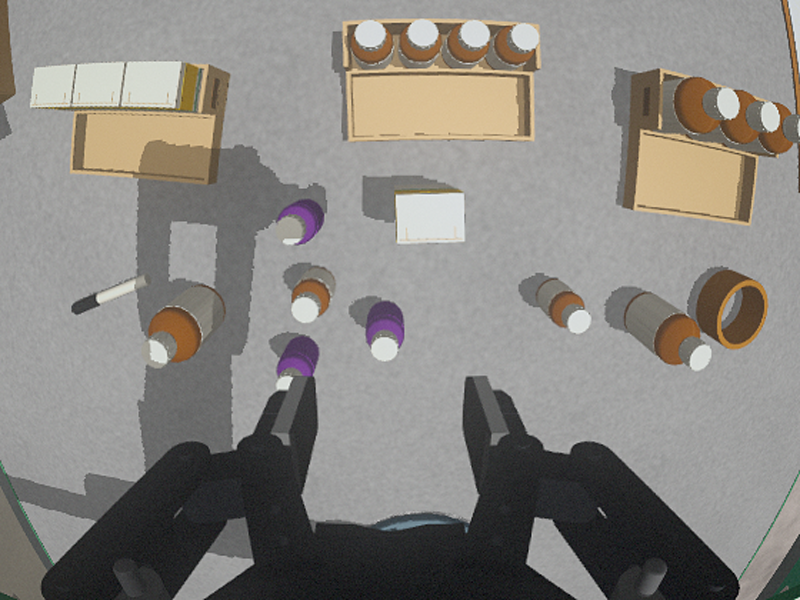

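View pics/w3b.png

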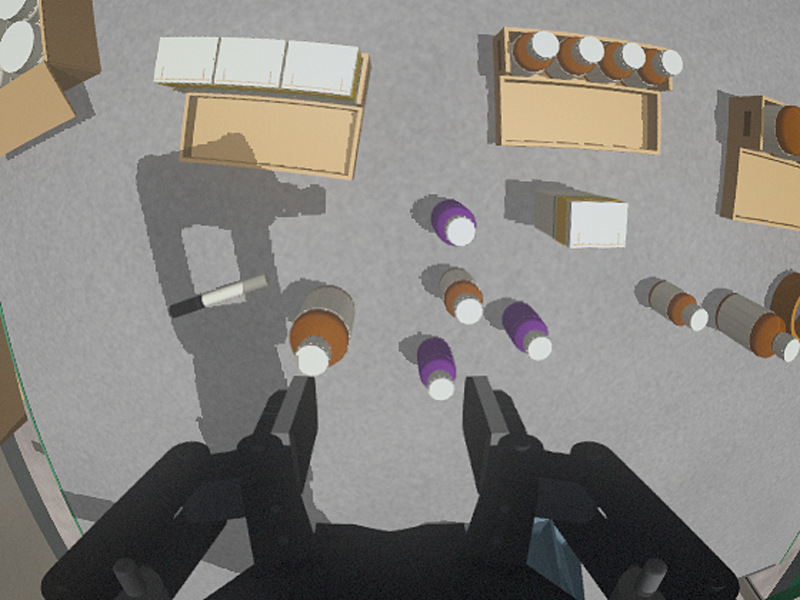

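Seen in the 800-pixel wrist pictures: L1's cap is at w1 (461,366) and s1's at w1 (317,322). In w3, s2's cap is at (468,310), L2's at (313,359) and the carton's top at about (598,224). The front-row rims and the packed tops are clear in w1 (large tray), w2 (small) and w3 (carton).

```bash
cat > m.py <<'E'
from h import *; import pickle
PP={k:pickle.load(open(f'pics/{k}.pkl','rb')) for k in('w1','w2','w3')}
f=lambda u:((np.array(u)+.5)*.7-.5)
T=lambda **k: tri([('wrist',f(u),PP[n]) for n,u in k.items()])
A=lambda n,u,z: at('wrist',f(u),z,PP[n])
E
python3 - <<'E'
from m import *
def sh(n,**k):
    X,e=T(**k);print(n,X.round(4),'err',round(e,4));return X
sh('L1',w1=(461,366),w2=(699,356),w3=(787,349))
sh('s1',w1=(317,322),w2=(578,321),w3=(697,319))
sh('s2',w2=(305,309),w3=(468,310))
sh('L2',w2=(158,353),w3=(313,359))
sh('pA',w2=(385,348),w3=(539,348));sh('pC',w2=(290,232),w3=(461,231));print('pB',A('w3',(441,388),.086))
c=[sh('c',w2=a,w3=b) for a,b in zip([(396,191),(463,192),(465,242),(397,243)],[(570,200),(627,202),(625,247),(570,247)])]
print('carton',np.mean(c,0),'long',np.linalg.norm(c[0]-c[1]),np.linalg.norm(c[1]-c[2]))
for a,b in((c[1],c[0]),(c[2],c[3])): d=b-a;print('yaw y-axis-90',np.arctan2(-d[0],d[1]))
print('rims');
def rim(l,r):
    d=(l-r)[:2];print('  width',np.linalg.norm(d),'yaw',np.arctan2(-d[0],d[1]),'mid',((l+r)/2).round(4))
rim(sh('TLl',w1=(403,201),w2=(625,207)),sh('TLr',w1=(580,210),w2=(750,224)))
rim(sh('TSl',w1=(122,158),w2=(347,140),w3=(497,146)),sh('TSr',w1=(285,139),w2=(535,139),w3=(661,153)))
rim(sh('TCl',w2=(71,174),w3=(180,159)),sh('TCr',w2=(215,183),w3=(353,179)))
def row(n,X,x0):
    X=np.array(X);d=(X[0]-X[-1])[:2];y=np.arctan2(-d[0],d[1]);m=X.mean(0)[:2]
    print(n,'pitch',np.linalg.norm(d)/(len(X)-1),'yaw',y,'origin',m-x0*np.array([np.cos(y),np.sin(y)]))
row('large',[A('w1',u,.132) for u in((457,62),(533,70),(602,81))],.072)
row('small',[A('w2',u,.09) for u in((370,34),(423,33),(475,34),(524,37))],.054)
row('small3',[A('w3',u,.09) for u in((545,44),(591,49),(632,56),(672,62))],.054)
row('cartonfront',[A('w3',u,.109) for u in((154,82),(284,90),(357,94))],.036)
print(T(w1=(457,62),w2=(728,105)),T(w2=(370,34),w3=(545,44)),T(w2=(125,62),w3=(289,41)))
E
```

```text
L1 [ 0.4032 -0.2599  0.1223] err 0.0017
s1 [ 0.4278 -0.1328  0.0842] err 0.0005
s2 [0.439  0.123  0.0836] err 0.0002
L2 [0.4087 0.2588 0.1219] err 0.0001
pA [0.4005 0.0507 0.0832] err 0.0003
pC [0.5104 0.1327 0.0848] err 0.0009
pB [0.36078197 0.14453521 0.086     ]
c [0.5445 0.0418 0.1016] err 0.0009
c [ 0.5459 -0.0114  0.1066] err 0.0001
c [ 0.5053 -0.0147  0.1053] err 0.0003
c [0.504  0.0408 0.1075] err 0.0001
carton [0.52490645 0.01413593 0.1052637 ] long 0.053502678457902 0.040794701243278
yaw y-axis-90 0.026452346088985876
yaw y-axis-90 0.022659150851820676
rims
TLl [ 0.5298 -0.2115  0.0077] err 0.0014
TLr [ 0.528  -0.3927  0.0255] err 0.0004
  width 0.1811918806555611 yaw -0.01022733688063772 mid [ 0.5289 -0.3021  0.0166]
TSl [0.5878 0.0887 0.0221] err 0.0016
TSr [ 0.5944 -0.0966  0.0239] err 0.0017
  width 0.1853777354337491 yaw 0.03558764089273704 mid [ 0.5911 -0.0039  0.023 ]
TCl [0.5793 0.4067 0.0258] err 0.0017
TCr [0.5506 0.2304 0.0049] err 0.0
  width 0.17869843949417408 yaw -0.16141572537837887 mid [0.565  0.3186 0.0154]
large pitch 0.05729051335463988 yaw -0.027557240530990745 origin [ 0.57296071 -0.30174471]
small pitch 0.04254750606627151 yaw 0.03149296439648965 origin [ 0.62484127 -0.0024655 ]
small3 pitch 0.04303428752541116 yaw 0.03370018817493473 origin [ 0.62513152 -0.00243463]
cartonfront pitch 0.08683106928007425 yaw -0.14742807022508872 origin [0.59887242 0.30042735]
(array([ 0.64508424, -0.24613199,  0.13388833]), np.float64(0.0010377281523689043)) (array([0.6771625 , 0.06331714, 0.0894187 ]), np.float64(0.0002008199907855714)) (array([0.66913521, 0.2709958 , 0.11452665]), np.float64(0.0003222201490132724))
```

arm_command(
  dp=[
    [-0.236,0.28,0.5],
    [-0.236,0.28,0.5],
    [-0.236,0.28,0.5],
    [-0.236,0.28,0.72],
    [-0.236,0.28,0.72],
  ],
  turn=[
    [0,0,0],
    [0,0,0],
    [0,0,0],
    [0,0,0],
    [0,0,0],
  ],
  jaw=[0.6,0.6,0.6,0.6,0.6],
)

```text
time_s: 3.3
eef_pos: [0.4352, 0.1215, 0.148]
eef_rot: [0.0, 1.0, -0.002, -0.004]
wrist_force: [-0.2, -0.0, -0.0]
opening: 0.6
grasp_force: 0.0
```

```bash
python3 - <<'E'
from m import *
go([.439,.123,.064],np.pi/2)
for n,k in(('w1',(461,366)),('w2',(699,356))): print('L1',A(n,k,.126).round(4))
for n,k in(('w2',(158,353)),('w3',(313,359))): print('L2',A(n,k,.126).round(4))
for n,L in(('w2',[(71,174),(215,183)]),('w3',[(180,159),(353,179)])): print('TC',*[A(n,u,.026).round(4) for u in L])
print('CT',*[A('w3',u,.109).round(4) for u in((154,82),(357,94))])
E
```

```text
dp [ 0.018 -0.006  0.336] tcp [0.4352 0.1215 0.148 ] closeyaw -1.574 turnz -0.007 (sign for tool down)
L1 [ 0.4048 -0.2587  0.126 ]
L1 [ 0.4051 -0.2587  0.126 ]
L2 [0.4105 0.2563 0.126 ]
L2 [0.4108 0.258  0.126 ]
TC [0.5776 0.4065 0.026 ] [0.5518 0.2221 0.026 ]
TC [0.581  0.4067 0.026 ] [0.5519 0.2287 0.026 ]
CT [0.6495 0.3906 0.109 ] [0.624  0.2188 0.109 ]
```

arm_command(
  dp=[
    [0.016,-0.006,0.15],
    [0.016,-0.006,0.28],
    [0.016,-0.006,0.336],
    [0.016,-0.006,0.336],
    [0.016,-0.006,0.336],
  ],
  turn=[
    [0,0,0],
    [0,0,0],
    [0,0,0],
    [0,0,0],
    [0,0,0],
  ],
  jaw=[0.6,0.6,0.6,0.6,0],
)

```text
time_s: 3.92
eef_pos: [0.4438, 0.1253, 0.069]
eef_rot: [-0.0, 1.0, -0.0, 0.001]
wrist_force: [-0.4, 0.2, -1.1]
opening: 0.4
grasp_force: 0.0
```

arm_command(
  dp=[
    [0,0,0],
    [0,0,0],
    [0,0,0],
    [0,0,0],
    [0,0,0],
  ],
  turn=[
    [0,0,0],
    [0,0,0],
    [0,0,0],
    [0,0,0],
    [0,0,0],
  ],
  jaw=[0,0,0,0,0],
)

```text
time_s: 4.55
eef_pos: [0.444, 0.1252, 0.0691]
eef_rot: [0.0, 1.0, 0.0, 0.002]
wrist_force: [-0.2, -2.3, 7.6]
opening: 0.27
grasp_force: 58.5
```

```bash
python3 - <<'E'
from h import *
go([.624,.032,.204],np.pi/2)
cv2.imwrite('pics/sideg.png',cv2.resize(camera('side')[120:330,130:410],None,fx=2.5,fy=2.5))
E
```

```text
dp [ 0.722  0.373 -0.537] tcp [0.444  0.1252 0.0691] closeyaw -1.570 turnz 0.001 (sign for tool down)
```

View pics/sideg.png

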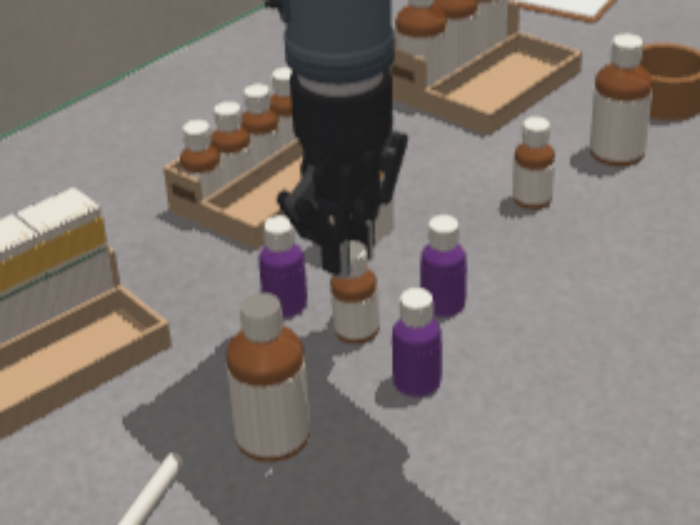

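The jaws hold only the brown bottle's cap (opening 0.27) and the purple neighbours stand clear. Next I lift it and carry it to the small tray.

arm_command(
  dp=[
    [0,0,-0.12],
    [0,0,-0.34],
    [0,0,-0.54],
    [0.17,0.09,-0.54],
    [0.36,0.187,-0.54],
  ],
  turn=[
    [0,0,0],
    [0,0,0],
    [0,0,0],
    [0,0,0],
    [0,0,0],
  ],
  jaw=[0,0,0,0,0],
)

```text
time_s: 5.22
eef_pos: [0.5338, 0.0787, 0.2045]
eef_rot: [-0.0, 1.0, 0.001, 0.002]
wrist_force: [-0.5, 0.8, 1.0]
opening: 0.267
grasp_force: 59.1
```

arm_command(
  dp=[
    [0.18,0.09,0],
    [0.34,0.17,0],
    [0.362,0.186,0.1],
    [0.362,0.186,0.2],
    [0.362,0.186,0.3],
  ],
  turn=[
    [0,0,0],
    [0,0,0],
    [0,0,0],
    [0,0,0],
    [0,0,0],
  ],
  jaw=[0,0,0,0,0],
)

```text
time_s: 5.85
eef_pos: [0.6228, 0.0321, 0.1267]
eef_rot: [-0.0, 1.0, -0.0, -0.0]
wrist_force: [-0.5, 0.1, -1.4]
opening: 0.262
grasp_force: 59.1
```

arm_command(
  dp=[
    [0,0,0],
    [0,0,0],
  ],
  turn=[
    [0,0,0],
    [0,0,0],
  ],
  jaw=[0,0],
)

```text
time_s: 6.1
eef_pos: [0.6235, 0.0322, 0.1285]
eef_rot: [0.0, 1.0, 0.0, 0.001]
wrist_force: [-0.3, -0.2, -0.4]
opening: 0.271
grasp_force: 59.1
```

```bash
python3 - <<'E'
from h import *
o=get_obs();print(o['opening'],o['wrist_force'],o['time_s'])
go([.624,.032,.0741],np.pi/2)
E
```

```text
0.27061279253716014 [-0.31810549 -0.23566621 -0.35019607] 6.1
dp [0.002 0.001 0.218] tcp [0.6235 0.0322 0.1285] closeyaw -1.571 turnz 0.000 (sign for tool down)
```

arm_command(
  dp=[
    [0,0,0.09],
    [0,0,0.15],
    [0,0,0.18],
    [0,0,0.2],
    [0,0,0.214],
  ],
  turn=[
    [0,0,0],
    [0,0,0],
    [0,0,0],
    [0,0,0],
    [0,0,0],
  ],
  jaw=[0,0,0,0,0],
)

```text
time_s: 6.72
eef_pos: [0.6232, 0.0321, 0.074]
eef_rot: [0.0, 1.0, -0.0, 0.0]
wrist_force: [-0.4, 0.1, -0.9]
opening: 0.264
grasp_force: 59.1
```

arm_command(
  dp=[
    [0,0,0.002],
    [0,0,0.002],
  ],
  turn=[
    [0,0,0],
    [0,0,0],
  ],
  jaw=[0,0],
)

```text
time_s: 6.98
eef_pos: [0.6231, 0.0321, 0.0736]
eef_rot: [0.0, 1.0, -0.0, 0.0]
wrist_force: [0.4, 0.1, -1.1]
opening: 0.267
grasp_force: 59.1
```

arm_command(
  dp=[
    [0,0,0],
    [0,0,0],
    [0,0,-0.08],
    [0,0,-0.3],
    [0,0,-0.54],
  ],
  turn=[
    [0,0,0],
    [0,0,0],
    [0,0,0],
    [0,0,0],
    [0,0,0],
  ],
  jaw=[0.55,0.55,0.55,0.55,0.55],
)

```text
time_s: 7.6
eef_pos: [0.6225, 0.0322, 0.2106]
eef_rot: [-0.0, 1.0, -0.0, -0.0]
wrist_force: [1.0, 0.1, 0.3]
opening: 0.546
grasp_force: 0.0
```

arm_command(
  dp=[
    [-0.78,0.66,0],
    [-0.78,0.66,0],
    [-0.78,0.66,0],
    [-0.78,0.66,0],
    [-0.78,0.66,0.15],
  ],
  turn=[
    [0,0,0],
    [0,0,0],
    [0,0,0],
    [0,0,0],
    [0,0,0],
  ],
  jaw=[0.6,0.6,0.6,0.6,0.6],
)

```text
time_s: 8.22
eef_pos: [0.4283, -0.1367, 0.175]
eef_rot: [0.003, 1.0, -0.002, 0.004]
wrist_force: [-0.3, -0.2, -0.3]
opening: 0.601
grasp_force: 0.0
```

arm_command(
  dp=[
    [0,0,0],
    [0,0,0],
  ],
  turn=[
    [0,0,0],
    [0,0,0],
  ],
  jaw=[0.6,0.6],
)

```text
time_s: 8.48
eef_pos: [0.4289, -0.1329, 0.1724]
eef_rot: [0.0, 1.0, 0.0, 0.001]
wrist_force: [-1.2, 0.1, -0.2]
opening: 0.598
grasp_force: 0.0
```

```bash
python3 - <<'E'
from h import *
go([.428,-.133,.067],np.pi/2)
cv2.imwrite('pics/scA.png',cv2.resize(camera('scene')[100:360,60:400],None,fx=2,fy=2))
E
```

```text
dp [-0.004  0.     0.422] tcp [ 0.4289 -0.1329  0.1724] closeyaw -1.570 turnz 0.001 (sign for tool down)
```

View pics/scA.png

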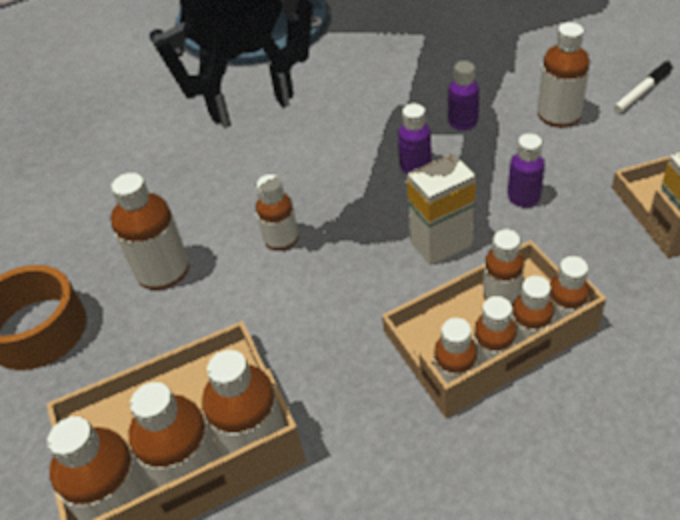

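s2 now stands upright in the small tray's front row, at about (503,265) in the crop, and the gripper is above s1. I grasp s1 next.

arm_command(
  dp=[
    [-0.004,0,0.2],
    [-0.004,0,0.35],
    [-0.004,0,0.422],
    [-0.004,0,0.422],
    [-0.004,0,0.422],
  ],
  turn=[
    [0,0,0],
    [0,0,0],
    [0,0,0],
    [0,0,0],
    [0,0,0],
  ],
  jaw=[0.6,0.6,0.6,0.6,0],
)

```text
time_s: 9.15
eef_pos: [0.4282, -0.1331, 0.0667]
eef_rot: [0.001, 1.0, 0.0, 0.001]
wrist_force: [0.1, -0.3, 0.3]
opening: 0.4
grasp_force: 0.0
```

arm_command(
  dp=[
    [0,0,0],
    [0,0,0],
    [0,0,0],
    [0,0,0],
  ],
  turn=[
    [0,0,0],
    [0,0,0],
    [0,0,0],
    [0,0,0],
  ],
  jaw=[0,0,0,0],
)

```text
time_s: 9.65
eef_pos: [0.4282, -0.1335, 0.067]
eef_rot: [0.001, 1.0, -0.0, 0.001]
wrist_force: [0.7, 0.4, 6.2]
opening: 0.265
grasp_force: 59.0
```

arm_command(
  dp=[
    [0,0,-0.12],
    [0,0,-0.34],
    [0,0,-0.54],
    [0.19,-0.09,-0.54],
    [0.38,-0.19,-0.54],
  ],
  turn=[
    [0,0,0],
    [0,0,0],
    [0,0,0],
    [0,0,0],
    [0,0,0],
  ],
  jaw=[0,0,0,0,0],
)

```text
time_s: 10.28
eef_pos: [0.5237, -0.0855, 0.2026]
eef_rot: [0.001, 1.0, -0.001, 0.002]
wrist_force: [0.3, -0.9, -1.4]
opening: 0.272
grasp_force: 59.5
```

arm_command(
  dp=[
    [0.2,-0.1,0],
    [0.36,-0.17,0],
    [0.412,-0.19,0.1],
    [0.412,-0.19,0.2],
    [0.412,-0.19,0.25],
  ],
  turn=[
    [0,0,0],
    [0,0,0],
    [0,0,0],
    [0,0,0],
    [0,0,0],
  ],
  jaw=[0,0,0,0,0],
)

```text
time_s: 10.9
eef_pos: [0.6239, -0.0374, 0.1362]
eef_rot: [-0.0, 1.0, 0.0, -0.001]
wrist_force: [-0.5, 0.3, -1.3]
opening: 0.264
grasp_force: 59.4
```

arm_command(
  dp=[
    [0,0,0],
    [0,0,0],
  ],
  turn=[
    [0,0,0],
    [0,0,0],
  ],
  jaw=[0,0],
)

```text
time_s: 11.15
eef_pos: [0.6255, -0.0382, 0.1392]
eef_rot: [0.0, 1.0, -0.0, 0.001]
wrist_force: [0.5, 0.4, -0.7]
opening: 0.264
grasp_force: 59.4
```

```bash
python3 - <<'E'
from h import *
go([.626,-.038,.0],np.pi/2)
E
```

```text
dp [ 0.001 -0.001  0.557] tcp [ 0.6255 -0.0382  0.1392] closeyaw -1.571 turnz -0.001 (sign for tool down)
```

arm_command(
  dp=[
    [0,0,0.12],
    [0,0,0.19],
    [0,0,0.23],
    [0,0,0.255],
    [0,0,0.27],
  ],
  turn=[
    [0,0,0],
    [0,0,0],
    [0,0,0],
    [0,0,0],
    [0,0,0],
  ],
  jaw=[0,0,0,0,0],
)

```text
time_s: 11.78
eef_pos: [0.6254, -0.0381, 0.0709]
eef_rot: [0.0, 1.0, -0.0, 0.001]
wrist_force: [-2.4, 0.4, 16.9]
opening: 0.266
grasp_force: 61.1
```

arm_command(
  dp=[
    [0,0,0],
    [0,0,0],
    [0,0,0],
    [0,0,0],
  ],
  turn=[
    [0,0,0],
    [0,0,0],
    [0,0,0],
    [0,0,0],
  ],
  jaw=[0,0,0.55,0.55],
)

```text
time_s: 12.28
eef_pos: [0.6249, -0.0378, 0.0704]
eef_rot: [0.0, 1.0, -0.0, 0.0]
wrist_force: [-0.3, 0.6, 1.0]
opening: 0.55
grasp_force: 0.0
```

arm_command(
  dp=[
    [0,0,-0.1],
    [0,0,-0.34],
    [0,0,-0.56],
    [-0.17,0.17,-0.56],
    [-0.34,0.34,-0.56],
  ],
  turn=[
    [0,0,0],
    [0,0,0],
    [0,0,0],
    [0,0,0],
    [0,0,0],
  ],
  jaw=[0.6,0.6,0.6,0.6,0.6],
)

```text
time_s: 12.9
eef_pos: [0.5394, -0.1235, 0.2114]
eef_rot: [0.001, 1.0, 0.001, 0.001]
wrist_force: [0.6, -0.4, -0.3]
opening: 0.603
grasp_force: 0.0
```

arm_command(
  dp=[
    [-0.54,0.54,0],
    [-0.54,0.54,0],
    [-0.54,0.54,0],
    [-0.54,0.54,0],
    [-0.54,0.54,0],
  ],
  turn=[
    [0,0,0],
    [0,0,0],
    [0,0,0],
    [0,0,0],
    [0,0,0],
  ],
  jaw=[0.65,0.65,0.65,0.65,0.65],
)

```text
time_s: 13.52
eef_pos: [0.4048, -0.258, 0.2104]
eef_rot: [-0.0, 1.0, -0.001, 0.0]
wrist_force: [1.0, 0.1, -0.0]
opening: 0.648
grasp_force: 0.0
```

```bash
python3 - <<'E'
from h import *
go([.4049,-.2587,.102],np.pi/2)
cv2.imwrite('pics/scB.png',cv2.resize(camera('scene')[100:360,60:400],None,fx=2,fy=2))
E
```

```text
dp [0.    0.003 0.434] tcp [ 0.4048 -0.258   0.2104] closeyaw -1.572 turnz -0.003 (sign for tool down)
```

View pics/scB.png

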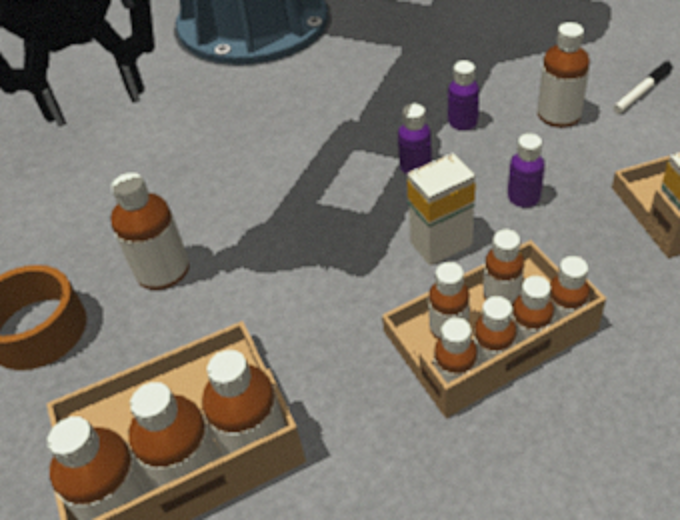

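Both small bottles stand in their tray. Now the large bottle beside the tape.

arm_command(
  dp=[
    [0,0.003,0.2],
    [0,0.003,0.36],
    [0,0.003,0.434],
    [0,0.003,0.434],
    [0,0.003,0.434],
  ],
  turn=[
    [0,0,0],
    [0,0,0],
    [0,0,0],
    [0,0,0],
    [0,0,0],
  ],
  jaw=[0.65,0.65,0.65,0.65,0],
)

```text
time_s: 14.2
eef_pos: [0.406, -0.2584, 0.1027]
eef_rot: [0.0, 1.0, 0.001, 0.0]
wrist_force: [0.9, 0.2, 0.1]
opening: 0.453
grasp_force: 0.0
```

arm_command(
  dp=[
    [0,0,0],
    [0,0,0],
    [0,0,0],
    [0,0,0],
  ],
  turn=[
    [0,0,0],
    [0,0,0],
    [0,0,0],
    [0,0,0],
  ],
  jaw=[0,0,0,0],
)

```text
time_s: 14.7
eef_pos: [0.4059, -0.2593, 0.1032]
eef_rot: [0.001, 1.0, -0.0, 0.001]
wrist_force: [1.4, 1.2, 7.0]
opening: 0.318
grasp_force: 59.7
```

arm_command(
  dp=[
    [0,0,-0.1],
    [0,0,-0.28],
    [0,0,-0.46],
    [0.15,0.07,-0.48],
    [0.3,0.15,-0.48],
  ],
  turn=[
    [0,0,0],
    [0,0,0],
    [0,0,0],
    [0,0,0],
    [0,0,0],
  ],
  jaw=[0,0,0,0,0],
)

```text
time_s: 15.32
eef_pos: [0.4808, -0.2967, 0.2232]
eef_rot: [0.001, 1.0, -0.0, 0.001]
wrist_force: [0.1, 0.6, -2.8]
opening: 0.318
grasp_force: 60.2
```

arm_command(
  dp=[
    [0.15,0.07,0],
    [0.3,0.15,0],
    [0.368,0.182,0],
    [0.368,0.182,0.12],
    [0.368,0.182,0.22],
  ],
  turn=[
    [0,0,0],
    [0,0,0],
    [0,0,0],
    [0,0,0],
    [0,0,0],
  ],
  jaw=[0,0,0,0,0],
)

```text
time_s: 15.95
eef_pos: [0.5712, -0.3412, 0.1647]
eef_rot: [-0.001, 1.0, -0.0, -0.001]
wrist_force: [0.4, 0.5, -3.2]
opening: 0.316
grasp_force: 60.3
```

arm_command(
  dp=[
    [0,0,0],
    [0,0,0],
  ],
  turn=[
    [0,0,0],
    [0,0,0],
  ],
  jaw=[0,0],
)

```text
time_s: 16.2
eef_pos: [0.572, -0.3419, 0.1675]
eef_rot: [0.0, 1.0, -0.0, 0.0]
wrist_force: [1.0, 0.2, -3.3]
opening: 0.32
grasp_force: 60.1
```

```bash
python3 - <<'E'
from h import *
go([.572,-.342,.1075],np.pi/2)
E
```

```text
dp [0.   0.   0.24] tcp [ 0.572  -0.3419  0.1675] closeyaw -1.571 turnz -0.000 (sign for tool down)
```

arm_command(
  dp=[
    [0,0,0.1],
    [0,0,0.16],
    [0,0,0.2],
    [0,0,0.225],
    [0,0,0.236],
  ],
  turn=[
    [0,0,0],
    [0,0,0],
    [0,0,0],
    [0,0,0],
    [0,0,0],
  ],
  jaw=[0,0,0,0,0],
)

```text
time_s: 16.82
eef_pos: [0.5719, -0.3417, 0.1078]
eef_rot: [0.0, 1.0, -0.0, 0.0]
wrist_force: [-0.5, 1.5, -2.5]
opening: 0.315
grasp_force: 60.2
```

arm_command(
  dp=[
    [0,0,0],
    [0,0,0],
    [0,0,0],
    [0,0,0],
  ],
  turn=[
    [0,0,0],
    [0,0,0],
    [0,0,0],
    [0,0,0],
  ],
  jaw=[0,0,0.58,0.58],
)

```text
time_s: 17.32
eef_pos: [0.5723, -0.342, 0.1088]
eef_rot: [0.001, 1.0, -0.0, 0.001]
wrist_force: [-0.0, 0.2, 0.6]
opening: 0.58
grasp_force: 0.0
```

arm_command(
  dp=[
    [0,0,-0.1],
    [0,0,-0.3],
    [0,0,-0.42],
    [-0.09,-0.24,-0.42],
    [-0.09,-0.48,-0.42],
  ],
  turn=[
    [0,0,0],
    [0,0,0],
    [0,0,0],
    [0,0,0],
    [0,0,0],
  ],
  jaw=[0.58,0.58,0.7,0.85,0.85],
)

```text
time_s: 17.95
eef_pos: [0.5487, -0.2213, 0.2138]
eef_rot: [0.0, 1.0, -0.001, 0.001]
wrist_force: [0.9, -0.4, -0.5]
opening: 0.846
grasp_force: 0.0
```

arm_command(
  dp=[
    [-0.1,-0.24,0],
    [-0.1,-0.48,0],
    [-0.1,-0.72,0],
    [-0.1,-0.94,0],
    [-0.1,-0.94,0],
  ],
  turn=[
    [0,0,-0.047],
    [0,0,-0.047],
    [0,0,-0.047],
    [0,0,-0.047],
    [0,0,-0.047],
  ],
  jaw=[0.85,0.85,0.85,0.85,0.85],
)

```text
time_s: 18.58
eef_pos: [0.5243, 0.0169, 0.2136]
eef_rot: [-0.0, 1.0, 0.015, 0.001]
wrist_force: [-0.1, -0.2, -0.2]
opening: 0.849
grasp_force: 0.0
```

```bash
python3 - <<'E'
from h import *
go([.525,.014,.077],np.pi/2+.025)
cv2.imwrite('pics/scC.png',cv2.resize(camera('scene')[100:360,60:400],None,fx=2,fy=2))
E
```

```text
dp [0.002 0.012 0.546] tcp [0.5243 0.0169 0.2136] closeyaw -1.541 turnz 0.009 (sign for tool down)
```

View pics/scC.png

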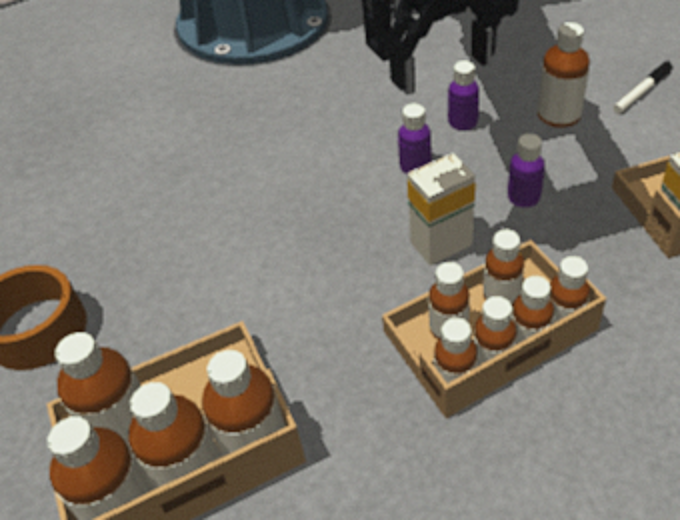

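arm_command(
  dp=[
    [0.002,0.005,0.25],
    [0.002,0.005,0.45],
    [0.002,0.005,0.546],
    [0.002,0.005,0.546],
    [0.002,0.005,0.546],
  ],
  turn=[
    [0,0,0],
    [0,0,0],
    [0,0,0],
    [0,0,0],
    [0,0,0],
  ],
  jaw=[0.85,0.85,0.85,0.85,0],
)

```text
time_s: 19.25
eef_pos: [0.5261, 0.0111, 0.0777]
eef_rot: [0.0, 1.0, 0.012, 0.001]
wrist_force: [0.6, 0.8, 1.6]
opening: 0.655
grasp_force: 0.4
```

arm_command(
  dp=[
    [0,0,0],
    [0,0,0],
    [0,0,0],
    [0,0,0],
  ],
  turn=[
    [0,0,0],
    [0,0,0],
    [0,0,0],
    [0,0,0],
  ],
  jaw=[0,0,0,0],
)

```text
time_s: 19.75
eef_pos: [0.5264, 0.0116, 0.078]
eef_rot: [0.001, 1.0, 0.012, 0.002]
wrist_force: [0.1, -0.1, 6.8]
opening: 0.634
grasp_force: 63.7
```

arm_command(
  dp=[
    [0,0,-0.12],
    [0,0,-0.34],
    [0,0,-0.56],
    [0.07,-0.2,-0.56],
    [0.14,-0.4,-0.56],
  ],
  turn=[
    [0,0,0],
    [0,0,0],
    [0,0,0],
    [0,0,0],
    [0,0,0],
  ],
  jaw=[0,0,0,0,0],
)

```text
time_s: 20.38
eef_pos: [0.5582, 0.1137, 0.2178]
eef_rot: [0.0, 1.0, 0.011, 0.001]
wrist_force: [1.1, -0.3, -0.7]
opening: 0.63
grasp_force: 63.8
```

arm_command(
  dp=[
    [0.07,-0.2,0],
    [0.14,-0.4,0],
    [0.194,-0.6,0],
    [0.194,-0.78,0],
    [0.194,-0.78,0],
  ],
  turn=[
    [0,0,0.1],
    [0,0,0.2],
    [0,0,0.344],
    [0,0,0.344],
    [0,0,0.344],
  ],
  jaw=[0,0,0,0,0],
)

```text
time_s: 21.0
eef_pos: [0.5999, 0.3125, 0.2156]
eef_rot: [-0.0, 0.997, -0.075, -0.001]
wrist_force: [-0.5, 0.0, -0.9]
opening: 0.63
grasp_force: 63.8
```

arm_command(
  dp=[
    [0,0,0],
    [0,0,0],
  ],
  turn=[
    [0,0,0],
    [0,0,0],
  ],
  jaw=[0,0],
)

```text
time_s: 21.25
eef_pos: [0.6012, 0.3079, 0.2163]
eef_rot: [0.0, 0.997, -0.078, -0.0]
wrist_force: [0.1, 0.3, -1.3]
opening: 0.634
grasp_force: 63.8
```

```bash
python3 - <<'E'
from h import *
go([.601,.311,.082],np.pi/2-.155)
i=camera('side')[130:310,50:290]
cv2.imwrite('pics/sideC.png',cv2.resize(i,None,fx=3,fy=3))
E
```

```text
dp [-0.003 -0.012  0.537] tcp [0.6012 0.3079 0.2163] closeyaw -1.728 turnz -0.004 (sign for tool down)
```

View pics/sideC.png

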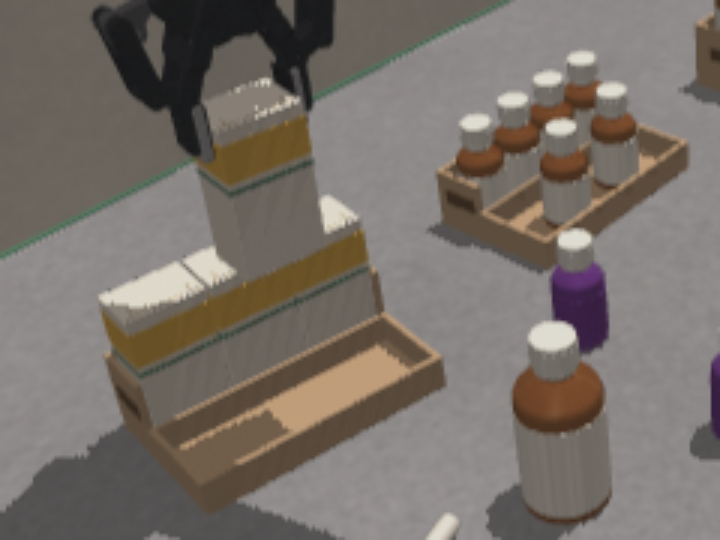

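The carton hangs square above its tray, parallel to the packed ones. I lower it now.

arm_command(
  dp=[
    [-0.003,-0.01,0.2],
    [-0.003,-0.01,0.36],
    [-0.003,-0.01,0.45],
    [-0.003,-0.01,0.5],
    [-0.003,-0.01,0.53],
  ],
  turn=[
    [0,0,0],
    [0,0,0],
    [0,0,0],
    [0,0,0],
    [0,0,0],
  ],
  jaw=[0,0,0,0,0],
)

```text
time_s: 21.92
eef_pos: [0.6012, 0.3112, 0.0839]
eef_rot: [-0.0, 0.997, -0.078, 0.0]
wrist_force: [0.9, -0.5, -1.3]
opening: 0.634
grasp_force: 63.9
```

arm_command(
  dp=[
    [0,0,0.002],
    [0,0,0.002],
    [0,0,0.002],
    [0,0,0.002],
  ],
  turn=[
    [0,0,0],
    [0,0,0],
    [0,0,0],
    [0,0,0],
  ],
  jaw=[0,0,0.85,0.85],
)

```text
time_s: 22.42
eef_pos: [0.6013, 0.312, 0.0842]
eef_rot: [-0.0, 0.997, -0.078, 0.001]
wrist_force: [-1.0, 0.3, -0.1]
opening: 0.85
grasp_force: 0.0
```

arm_command(
  dp=[
    [0,0,-0.05],
    [0,0,-0.25],
    [0,0,-0.5],
    [0,0,-0.56],
    [0,0,-0.56],
  ],
  turn=[
    [0,0,0],
    [0,0,0],
    [0,0,0],
    [0,0,0],
    [0,0,0],
  ],
  jaw=[0.85,0.85,0.85,0.85,0.85],
)

```text
time_s: 23.05
eef_pos: [0.6016, 0.312, 0.2256]
eef_rot: [-0.001, 0.997, -0.078, 0.002]
wrist_force: [0.3, -1.3, -0.8]
opening: 0.847
grasp_force: 0.0
```

```bash
python3 - <<'E'
from h import *
go([.4107,.2575,.22],np.pi/2)
E
```

```text
dp [-0.721  0.334  0.019] tcp [0.6016 0.312  0.2256] closeyaw -1.726 turnz -0.297 (sign for tool down)
```

arm_command(
  dp=[
    [-0.721,0.334,0.02],
    [-0.721,0.334,0.02],
    [-0.721,0.334,0.02],
    [-0.721,0.334,0.02],
    [-0.721,0.334,0.02],
  ],
  turn=[
    [0,0,-0.297],
    [0,0,-0.297],
    [0,0,-0.297],
    [0,0,-0.297],
    [0,0,-0.297],
  ],
  jaw=[0.65,0.65,0.65,0.65,0.65],
)

```text
time_s: 23.68
eef_pos: [0.4093, 0.257, 0.2175]
eef_rot: [0.0, 1.0, 0.0, -0.0]
wrist_force: [0.9, 0.8, 0.9]
opening: 0.65
grasp_force: 0.0
```

```bash
python3 - <<'E'
from h import *
go([.4107,.2575,.102],np.pi/2)
E
```

```text
dp [ 0.006 -0.002  0.462] tcp [0.4093 0.257  0.2175] closeyaw -1.571 turnz 0.000 (sign for tool down)
```

arm_command(
  dp=[
    [0.004,0,0.2],
    [0.004,0,0.38],
    [0.004,0,0.462],
    [0.004,0,0.462],
    [0.004,0,0.462],
  ],
  turn=[
    [0,0,0],
    [0,0,0],
    [0,0,0],
    [0,0,0],
    [0,0,0],
  ],
  jaw=[0.65,0.65,0.65,0.65,0],
)

```text
time_s: 24.3
eef_pos: [0.4124, 0.2575, 0.1035]
eef_rot: [-0.0, 1.0, -0.0, 0.001]
wrist_force: [-0.7, 0.8, 0.1]
opening: 0.454
grasp_force: 0.0
```

arm_command(
  dp=[
    [0,0,0],
    [0,0,0],
    [0,0,0],
    [0,0,0],
  ],
  turn=[
    [0,0,0],
    [0,0,0],
    [0,0,0],
    [0,0,0],
  ],
  jaw=[0,0,0,0],
)

```text
time_s: 24.8
eef_pos: [0.4122, 0.2577, 0.1042]
eef_rot: [-0.001, 1.0, -0.0, 0.002]
wrist_force: [1.4, 0.8, 6.4]
opening: 0.318
grasp_force: 59.7
```

arm_command(
  dp=[
    [0,0,-0.1],
    [0,0,-0.28],
    [0,0,-0.46],
    [0,0,-0.6],
    [0.05,0.16,-0.6],
  ],
  turn=[
    [0,0,0],
    [0,0,0],
    [0,0,0],
    [0,0,0],
    [0,0,0],
  ],
  jaw=[0,0,0,0,0],
)

```text
time_s: 25.42
eef_pos: [0.424, 0.2186, 0.2557]
eef_rot: [-0.001, 1.0, 0.002, 0.002]
wrist_force: [1.0, -0.6, -3.9]
opening: 0.318
grasp_force: 60.1
```

arm_command(
  dp=[
    [0.06,0.18,0],
    [0.12,0.36,0],
    [0.18,0.54,0],
    [0.24,0.72,0],
    [0.3,0.9,0],
  ],
  turn=[
    [0,0,0],
    [0,0,0],
    [0,0,0],
    [0,0,0],
    [0,0,0],
  ],
  jaw=[0,0,0,0,0],
)

```text
time_s: 26.05
eef_pos: [0.4975, -0.0092, 0.2519]
eef_rot: [-0.0, 1.0, -0.0, -0.001]
wrist_force: [-0.1, 0.6, -3.6]
opening: 0.318
grasp_force: 60.2
```

arm_command(
  dp=[
    [0.06,0.18,0],
    [0.12,0.36,0],
    [0.18,0.54,0],
    [0.24,0.72,0],
    [0.3,0.9,0],
  ],
  turn=[
    [0,0,0],
    [0,0,0],
    [0,0,0],
    [0,0,0],
    [0,0,0],
  ],
  jaw=[0,0,0,0,0],
)

```text
time_s: 26.68
eef_pos: [0.5727, -0.2339, 0.2516]
eef_rot: [-0.001, 1.0, -0.0, -0.001]
wrist_force: [0.9, -0.0, -2.5]
opening: 0.317
grasp_force: 60.2
```

```bash
python3 - <<'E'
from h import *
go([.5735,-.262,.17],np.pi/2)
E
```

```text
dp [0.004 0.113 0.326] tcp [ 0.5727 -0.2339  0.2516] closeyaw -1.571 turnz -0.000 (sign for tool down)
```

arm_command(
  dp=[
    [0.004,0.113,0],
    [0.004,0.113,0.15],
    [0.004,0.113,0.32],
    [0.004,0.113,0.32],
    [0.004,0.113,0.32],
  ],
  turn=[
    [0,0,0],
    [0,0,0],
    [0,0,0],
    [0,0,0],
    [0,0,0],
  ],
  jaw=[0,0,0,0,0],
)

```text
time_s: 27.3
eef_pos: [0.5746, -0.2612, 0.1742]
eef_rot: [0.0, 1.0, 0.0, 0.0]
wrist_force: [-0.3, -0.4, -3.4]
opening: 0.317
grasp_force: 60.2
```

```bash
python3 - <<'E'
from h import *
go([.5735,-.262,.1087],np.pi/2)
E
```

```text
dp [-0.005  0.003  0.262] tcp [ 0.5746 -0.2612  0.1742] closeyaw -1.571 turnz 0.000 (sign for tool down)
```

arm_command(
  dp=[
    [-0.004,0,0.11],
    [-0.004,0,0.18],
    [-0.004,0,0.22],
    [-0.004,0,0.248],
    [-0.004,0,0.26],
  ],
  turn=[
    [0,0,0],
    [0,0,0],
    [0,0,0],
    [0,0,0],
    [0,0,0],
  ],
  jaw=[0,0,0,0,0],
)

```text
time_s: 27.92
eef_pos: [0.5735, -0.2612, 0.1082]
eef_rot: [0.0, 1.0, -0.0, 0.0]
wrist_force: [-2.2, 1.8, 10.8]
opening: 0.316
grasp_force: 61.6
```

arm_command(
  dp=[
    [0,0,0],
    [0,0,0],
    [0,0,0],
    [0,0,0],
  ],
  turn=[
    [0,0,0],
    [0,0,0],
    [0,0,0],
    [0,0,0],
  ],
  jaw=[0,0,0.58,0.58],
)

```text
time_s: 28.42
eef_pos: [0.5736, -0.2614, 0.1084]
eef_rot: [0.0, 1.0, -0.0, 0.0]
wrist_force: [0.1, 0.6, 0.9]
opening: 0.583
grasp_force: 0.0
```

arm_command(
  dp=[
    [0,0,-0.1],
    [0,0,-0.34],
    [0,0,-0.58],
    [-0.2,-0.1,-0.8],
    [-0.4,-0.3,-0.9],
  ],
  turn=[
    [0,0,0],
    [0,0,0],
    [0,0,0],
    [0,0,0],
    [0,0,0],
  ],
  jaw=[0.58,0.58,0.58,0.58,0.58],
)

```text
time_s: 29.05
eef_pos: [0.4912, -0.2034, 0.3252]
eef_rot: [0.001, 1.0, -0.001, 0.002]
wrist_force: [-0.2, -1.1, 1.1]
opening: 0.58
grasp_force: 0.0
```

arm_command(
  dp=[
    [0,-0.9,0],
    [0,-0.9,0],
    [0,-0.9,0],
    [0,-0.9,0],
    [0,-0.9,0],
  ],
  turn=[
    [0,0,0],
    [0,0,0],
    [0,0,0],
    [0,0,0],
    [0,0,0],
  ],
  jaw=[0.58,0.58,0.58,0.58,0.58],
)

```text
time_s: 29.68
eef_pos: [0.4911, 0.0248, 0.3226]
eef_rot: [-0.0, 1.0, 0.002, 0.001]
wrist_force: [0.5, -0.6, -0.1]
opening: 0.58
grasp_force: 0.0
```

```bash
python3 snap.py w9; python3 -c "
from h import *
cv2.imwrite('pics/scZ.png',cv2.resize(camera('scene'),(800,600)))"
```

```text
[0.49108037 0.02476382 0.32259407]
```

View pics/w9b.png

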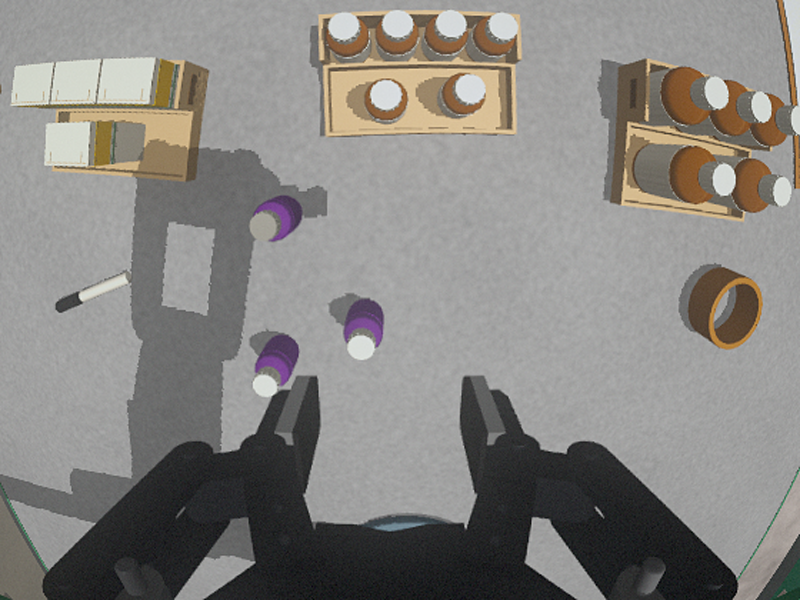

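View pics/scZ.png

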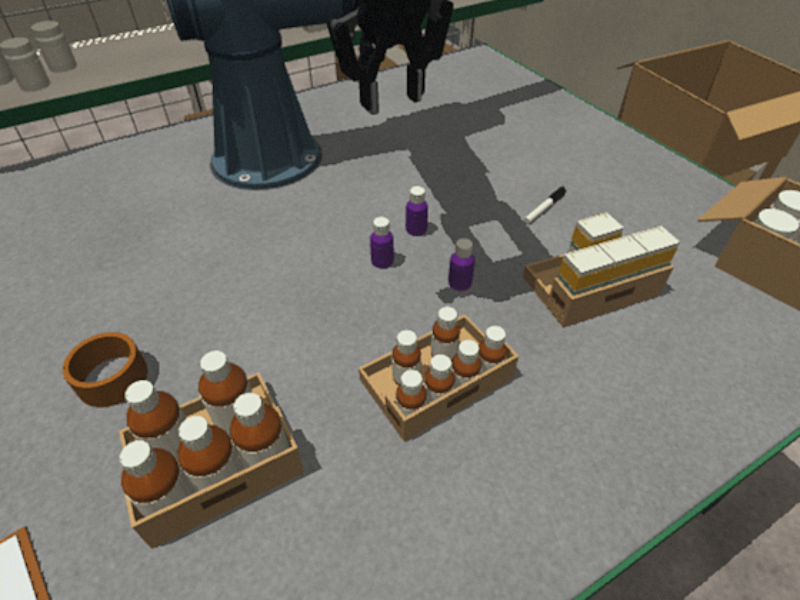

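All five pieces stand upright in their front rows. In the wrist picture the small bottles are at (385,95) and (465,92), the large ones at (720,180) and (780,190), and the carton at (68,145). The tape and marker have not moved.

```bash
python3 -c "
from bench import *
print(hand_in())"
```

```text
the job is handed in; nothing more can be done
None
```

The job is handed in: the final pictures show all five pieces upright in their own trays' front rows, the carton parallel to the ones behind it, and the tape, marker and purple bottles left alone; the hand-in returned no verdict.

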